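Press a sanding board in the sloping press: lock the clamp, then release it

TASK

The sanding board's new stick-on abrasive sheet (on its underside) has to be pressed on. Lay the board flat on the sloping deck between the side rails, its blue end against the ledge at the bottom of the slope, and push the clamp's blue handle all the way down until it locks over centre with the foot pressed on the board. Leave it locked for three seconds, then press the red release lever so that the clamp springs fully open, and leave the freed board lying in place on the deck; do not disturb the other tools on the bench.

Things in the scene. Friction and masses are not known exactly. Their poses are not given: they have to be found in the camera images.
- board: the sanding board: flat wooden board 48 wide x 190 long x 15 mm thick, 0.12 kg, brown with one blue end. Origin at the centre of its underside, z up out of its top; y runs along its length towards the plain brown end, so the blue end is at y = -95 mm. Lies loose on the bench.
- board_blue (a point): the middle of the lower edge of the board's blue end (at y = -95 mm in the board's frame)
- board_plain (a point): the middle of the lower edge of the board's plain brown end (at y = +95 mm in the board's frame)
- deck: pale wooden deck of the press, fixed, 140 mm wide, 280 mm long, sloping 25 degrees, rising away from the robot. Origin on its surface, at the middle of the bottom ledge's inner face; x runs up the slope, y left across it, z out of the surface. The dark ledge (x = -10..0, y = -45..45 mm) is 12 mm high; the board's blue end rests against it at x = 0
- deck_rails (a point): deck point midway between the two dark side rails (deck x = 137 mm, y = 0, z = 0; axes as the deck's). The rails are 8 mm high and reach from x = 100 to 175 mm, inner faces at y = -31 and +31 mm; below x = 100 mm the deck is free for fingers beside the board. Past the board the clamp stands between steel cheeks, x = 210..276, y = -20..20 mm, up to z = 112 mm
- handle (a joint): clamp handle, rad: 0 = fully open (70 degrees above the deck), grows as it is pushed down, 1.22 = at its stop, parallel to the deck, locked. Axis along the deck's y. A spring pushes it up (about 3 N at the grip) until dead centre at 1.16; past that it stays down by itself, locked
- handle_grip (a point): a point on the blue grip's centre line, 140 mm from the handle's pivot; the grip is a round bar of 22 mm diameter reaching from 65 to 160 mm from the pivot. Its x axis runs along the handle towards the pivot, z is the upper side (the side to push)
- handle_pivot (a point): the handle's fixed pivot, on the middle of the deck at x = 220 mm, 85 mm above the deck's surface; axes as the deck's
- release (a joint): red release lever, rad: 0 = at rest (a spring returns it), grows as its tab is pressed towards the deck, stop at 0.35. With the clamp locked, its nose meets the handle at 0.06 and pushes it back over centre at about 0.1 (about 16 N on the tab) and the clamp springs open by itself
- release_tab (a point): middle of the upper face of the release lever's red tab (36 x 26 mm, 8 mm thick), 72 mm to the right of the clamp's middle plane, 64 mm down the slope from the lever's hinge, which lies along the deck's y at deck x = 270 mm, z = 104 mm. Axes as the deck's when at rest; press along -z
- foot_face (a point): middle of the under face of the clamp's black rubber foot (34 mm diameter, stem travel 9 mm), at the end of the steel jaw that the handle drives: at deck x = 149 mm, 95 mm above the deck when open (jaw 57 degrees up, the foot's lower edge 80 mm above the deck), down on the board at deck x = 135 mm when locked. z points out of its back
- foot (a joint): how far the sprung stem of the clamp's foot is pushed in, m: 0 free, about 0.002 when locked on the board (about 16 N)
- plane: bystander: block plane, 48 x 155 x 46 mm, loose on the bench
- square: bystander: try square, 205 x 125 x 20 mm, loose on the bench
- chisel: bystander: chisel with a red handle, 31 x 225 x 31 mm, loose on the bench
- tape: bystander: roll of blue tape, 101 x 24 mm, loose on the bench
- clamp: bystander: black spring clamp with orange tips, 51 x 108 x 23 mm, loose on the bench

How it is judged (in metres and radians):
On the way, in this order (a step that is already met when the one before it is completed fails the run):
1. the board lies flat on the deck, blue end at the ledge, between the rails, with the clamp still open (x of board_blue in the frame of deck between -0.006 and 0.012 m and y of board_blue in the frame of deck between -0.015 and 0.015 m and y of board_plain in the frame of deck between -0.015 and 0.015 m and z of board_blue in the frame of deck between -0.004 and 0.007 m and z of board_plain in the frame of deck between -0.004 and 0.007 m and value of joint handle below 0.3 rad and contact force between board and the fingers below 0.5 N), for 0.2 s.
2. the clamp is locked over centre on the board for at least 2.5 seconds (x of board_blue in the frame of deck between -0.006 and 0.012 m and y of board_blue in the frame of deck between -0.015 and 0.015 m and y of board_plain in the frame of deck between -0.015 and 0.015 m and z of board_blue in the frame of deck between -0.004 and 0.007 m and z of board_plain in the frame of deck between -0.004 and 0.007 m and value of joint handle above 1.19 rad and contact force between foot and board above 5 N), for 2.5 s.
3. the release lever is pressed and throws the locked handle back over centre (value of joint release above 0.08 rad and value of joint handle above 0.75 rad).
At the end, for the whole second after the job is handed in: The clamp is fully open (handle within 0.12 rad of its open stop) and the release lever back at rest; the board lies still and flat on the deck (both ends within 7 mm of it), blue end within 12 mm of the ledge, both ends within 15 mm of the deck's middle line (x of board_blue in the frame of deck between -0.006 and 0.012 m and y of board_blue in the frame of deck between -0.015 and 0.015 m and y of board_plain in the frame of deck between -0.015 and 0.015 m and z of board_blue in the frame of deck between -0.004 and 0.007 m and z of board_plain in the frame of deck between -0.004 and 0.007 m and value of joint handle below 0.12 rad and value of joint release below 0.05 rad and linear speed of board below 0.02 m/s); the robot touches nothing.
It fails at once if a bystanding tool is pushed more than 25 mm (distance of any of plane, square, chisel, tape, clamp from where it was at the start of the episode above 0.025 m).
It also fails if it takes over 58 s, if anything falls off the work surface, if the arm or the gripper's body presses on something with over 40 N, if the wrist force passes 120 N, or if a joint passes its speed limit or range.

ROBOT

A 6-joint arm with a two-finger parallel gripper is mounted at the origin on a cart in front of the work surface, level with it; the furniture and walls round the work are solid. World frame = base frame: x ahead of the robot, y to its left, z up, the work surface at z = 0. Lengths are in mm, angles in rad, forces in N, time in s.
With the tool pointing down it reaches from about 325 to 875 mm from the base axis. Payload 4.4 kg.
Tool frame: the origin (TCP) lies midway between the tips of the shut fingers; the grasp point (between the pads) lies 19 mm behind it; z points along the fingers, y is the line along which they close (so a half turn about z gives the same grasp; the last joint's range is limited). The gripper opens to 85 mm and grips with 20 to 120 N. Pads are 22 mm wide; open, the fingers measure 114 mm over their backs; the gripper's body (76 mm by 85 mm) begins 54 mm behind the grasp point. The pads swing forward as they close: fully open they stand 13 mm farther back than shut.
Start: joints at [1.127, 0.207, 1.542, -0, 1.393, -0.15], TCP at [165.974, 550.527, 231.282] pointing down, gripper open.
Joint ranges: [-2.73, 2.73], [-0.86, 2.22], [0.23, 2.46], [-1.11, 4.25], [0.08, 2.63], [-2.82, 2.82]. Speed limits (rad/s): [2.79, 2.79, 3.14, 3.14, 3.14, 3.14].

INTERFACE

Orientations are given as a rotation vector (axis times angle).
In Python, from station import bot gives the robot as it stands.
- The arm moves only by the tool move_arm, never from a script. Its argument "rows" is a list of rows, each a list of 7 numbers: the shift along the tool's x, y, z in m, then the turn, a rotation vector about the tool's x, y, z in degrees, then the opening, from 0 (shut) to 1 (fully open). In form: [[dx, dy, dz, rx, ry, rz, jaw], ...]. A call has 1 to 20 rows; each row shifts and turns the commanded pose from where the row before left it, along the tool's axes as they then stand; what a row does not reach is not made up. A row lasts 1/8 s, in which the tool goes at most 62.5 mm and 10.7 degrees, less where a joint would pass 70% of its speed; a pose out of reach is approached as far as the arm can. A call with a gripper value outside its range is refused whole. The fingers move at their own pace and stop on an object; "force" is the grip in N (left out, the last holds). Time passes only in rows, so rows that do not move let the fingers close. It gives the time, the measured TCP pose, the force, the opening and the grip force at its end, in the units of the state.
- bot.state(): the state, without advancing time (a new reading comes with each control period).
- bot.camera(name): name is "scene" or "side" or "wrist"; returns the picture (480x640x3 uint8, red, green, blue); there is no depth.
- bot.camera_info(name): a dict with "mtx" (3x3 intrinsics, pixels), "extrinsics" (4x4, takes a point from world to camera coordinates). Camera axes: x right, y up, looking along -z (the intrinsics and any distortion apply to the point x, -y, -z); pixel columns grow to the right and rows downward; lengths in mm; the calibration is good to about 2 mm. A picture is of the moment at which its call begins: read the wrist's pose just before it. camera_info takes no time and is no camera call; for the wrist camera it gives the pose at the moment of the call.
- bot.sign_off(): hands the job in; it is judged then, once.
Trained networks look in the newest picture that a camera, given by its name, has taken for a name from the list of things; names that differ only in an ending like _2 or _b are one class to them, and where a whole thing is asked for, a point or a joint stands for the part that bears it (a point fixed in the world has none). Each returns a list of dicts, best first, with "score" (0 to 1); they miss things now and then, are a little off and sometimes report something else, mostly with a low value. They report only what shows in the picture. A call takes as long as a camera call.
- bot.boxes_of(camera, target): "at" ([column, row] in pixels, amid what is visible of it).
- bot.masks_of(camera, target): "region" (480x640 bool, what is visible of it) and "at" ([column, row] in pixels, amid what is visible of it).
The state is a dict: "clock": time; "joint_positions": joint angles; "qvel": joint speeds; "joint_torque": joint torques, N m; "tool_pos": TCP position; "ee_rot": TCP orientation; "ft_force": force on the tool from outside, world axes, zero at the start; "ft_torque": the same for the moment, N m; "finger_gap": finger opening in mm; "grasp_force": force on a finger pad.
Only numpy, scipy, OpenCV 4.12 (cv2) and the standard library are available. Lean on these libraries where they do the work, as an engineer would, in place of code of your own. Each camera call takes 0.05 s, during which the arm holds its last target. There are 200 camera calls.

## Working session

There is one attempt and no reset: what is moved stays moved. The work goes in short steps, Python scripts to look and compute and a tool call to move; the robot and the scene stay as the last step left them, time stands still between calls to the robot, and variables do not carry over. Pictures are saved under pics/ and viewed, at most 10 in all, crops included, and the job is handed in when it is done.

Besides the shell and the picture viewer there is one more tool, called after "Call:" in YAML: its name, and indented under it one key for each argument. move_arm: Moves the arm, as the interface text tells. Its arguments: {"type":"object","properties":{"rows":{"type":"array"},"force":{"type":"number"}},"required":["rows"]}

```bash
ls; mkdir -p pics
cat > h.py <<'E'
import numpy as np, cv2
from station import bot
from scipy.spatial.transform import Rotation as R
def proj(cam,P,info=None):
    i=info or bot.camera_info(cam); E=np.array(i["extrinsics"]);K=np.array(i["mtx"])
    c=np.atleast_2d(P)@E[:3,:3].T+E[:3,3]; c=c*[1,-1,-1]; p=c@K.T
    return p[:,:2]/p[:,2:]
def ray(cam,uv,info=None):
    i=info or bot.camera_info(cam); E=np.array(i["extrinsics"]);K=np.array(i["mtx"])
    d=np.linalg.inv(K)@[uv[0],uv[1],1]; d=d*[1,-1,-1]
    return -E[:3,:3].T@E[:3,3], E[:3,:3].T@d
def onz(cam,uv,z,info=None):
    o,d=ray(cam,uv,info); return o+d*(z-o[2])/d[2]
E
python3 - <<'E'
from h import *
ims=[]
for c in ["scene","side"]:
    im=bot.camera(c); cv2.imwrite(f"pics/{c}0.png",im[:,:,::-1])
    print(c,bot.camera_info(c))
    for t in ["board","board_blue","board_plain","deck","deck_rails","handle","handle_grip","handle_pivot","release_tab","foot_face","plane","square","chisel","tape","clamp"]:
        r=bot.boxes_of(c,t); print(t,[(np.round(x["at"]).tolist(),round(x["score"],2)) for x in r[:2]])
print(bot.state())
E
```

```text
pics
scene {'mtx': array([[513.84195026,   0.        , 318.87349935],
       [  0.        , 513.84195026, 234.79527894],
       [  0.        ,   0.        ,   1.        ]]), 'extrinsics': array([[ 5.16863702e-01, -8.55951053e-01, -1.41318041e-02,
        -2.91294226e+02],
       [ 5.61133832e-01,  3.26279863e-01,  7.60703801e-01,
        -4.87119083e+02],
       [-6.46514297e-01, -4.01110016e-01,  6.48945313e-01,
        -1.07256790e+03],
       [ 0.00000000e+00,  0.00000000e+00,  0.00000000e+00,
         1.00000000e+00]])}
board [([348.0, 326.0], 0.81)]
board_blue [([352.0, 326.0], 0.93)]
board_plain [([349.0, 323.0], 0.97)]
deck []
deck_rails [([266.0, 229.0], 0.83)]
handle [([256.0, 189.0], 0.84)]
handle_grip [([251.0, 187.0], 0.69), ([448.0, 395.0], 0.37)]
handle_pivot [([267.0, 228.0], 0.8)]
release_tab [([291.0, 201.0], 0.84)]
foot_face [([258.0, 212.0], 0.53), ([349.0, 326.0], 0.27)]
plane [([450.0, 396.0], 0.86), ([425.0, 295.0], 0.38)]
square [([376.0, 277.0], 0.73)]
chisel [([172.0, 267.0], 0.67), ([353.0, 323.0], 0.49)]
tape [([424.0, 294.0], 0.58)]
clamp [([218.0, 220.0],
[... 1269 characters left out ...]
'joint_positions': array([ 1.12752850e+00,  2.06615702e-01,  1.54150069e+00, -2.15007748e-05,
        1.39351313e+00, -1.50510807e-01]), 'qvel': array([ 3.13685373e-04,  2.99462760e-04, -8.51442395e-04, -4.04969117e-05,
       -8.12874652e-04,  9.89848725e-04]), 'joint_torque': array([ 2.05205920e-04, -3.83036971e+01, -2.91964066e+01, -2.64740256e-04,
        8.19100696e-04, -1.30046621e-05]), 'tool_pos': array([165.9624173, 550.5239454, 231.2724197]), 'ee_rot': array([ 4.58213916e-01,  3.10798729e+00, -6.50976870e-05]), 'ft_force': array([-0.25259309, -0.12515557,  1.27130587]), 'ft_torque': array([ 0.00579366,  0.03928877, -0.0399172 ]), 'grasp_force': 0.0, 'finger_gap': 85.63257996403038}
```

View pics/scene0.png

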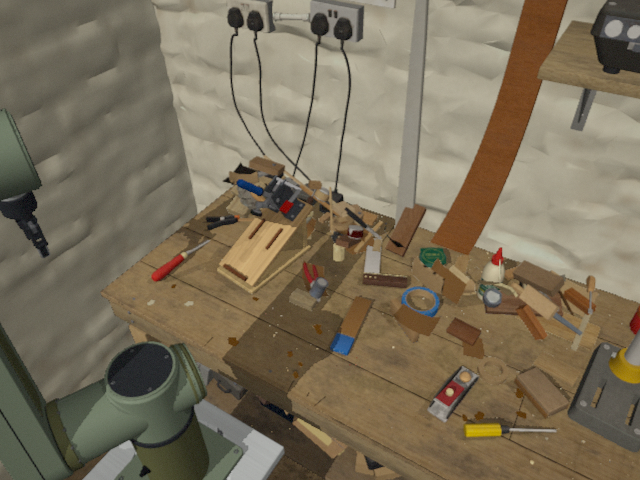

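View pics/side0.png

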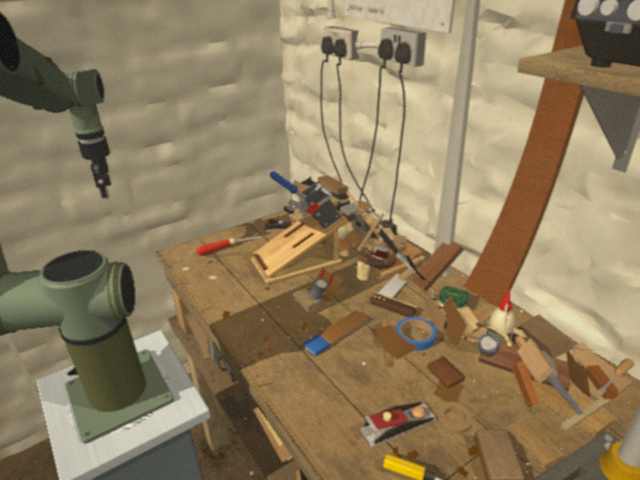

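Run:
```python
from h import *
a=cv2.imread("pics/scene0.png")[170:300,205:335]; b=cv2.imread("pics/side0.png")[165:285,240:370]
a=cv2.resize(a,(400,400),interpolation=cv2.INTER_CUBIC); b=cv2.resize(b,None,fx=400/130,fy=400/130,interpolation=cv2.INTER_CUBIC)
o=np.zeros((400,800,3),np.uint8); o[:,:400]=a;o[:b.shape[0],400:400+b.shape[1]]=b[:,:400]
cv2.imwrite("pics/z0.png",o)
for c in ["scene","side"]:
    bot.camera(c)
    r=bot.masks_of(c,"board")
    m=r[0]["region"]; ys,xs=np.nonzero(m); print(c,r[0]["score"],m.sum())
    cnt,_=cv2.findContours(m.astype(np.uint8),0,2); cnt=max(cnt,key=cv2.contourArea)
    bx=cv2.boxPoints(cv2.minAreaRect(cnt)); print(bx.round(1).tolist())
    print([onz(c,p,8)[:2].round().tolist() for p in bx])
    q=onz(c,[xs.mean(),ys.mean()],8); print(q)
```

```text
scene 0.68 1147
[[327.20001220703125, 348.6000061035156], [355.20001220703125, 292.6000061035156], [373.20001220703125, 301.6000061035156], [345.20001220703125, 357.6000061035156]]
[[415.0, -114.0], [619.0, -85.0], [614.0, -143.0], [414.0, -166.0]]
[ 507.74621766 -128.79364529    8.        ]
side 0.87 1167
[[300.79998779296875, 343.3999938964844], [360.70001220703125, 306.20001220703125], [370.70001220703125, 322.29998779296875], [310.70001220703125, 359.5]]
[[416.0, -111.0], [628.0, -83.0], [608.0, -151.0], [406.0, -172.0]]
[ 507.86805106 -128.82242666    8.        ]
```

View pics/z0.png

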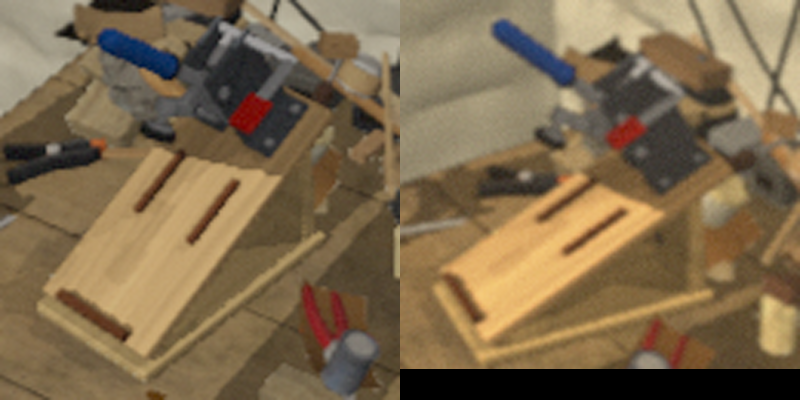

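```bash
cat > deckfit.py <<'E'
from h import *
from scipy.optimize import least_squares
th=np.deg2rad(25)
def Rd(yaw): return (R.from_euler('z',yaw)*R.from_euler('y',-th)).as_matrix()
c70,s70=np.cos(np.deg2rad(70)),np.sin(np.deg2rad(70))
L=[(-5,45,12),(-5,-45,12),(100,35,8),(175,35,8),(100,-35,8),(175,-35,8),(220-158*c70,0,85+158*s70),(220-67*c70,0,85+67*s70),(206,-72,104)]
L=np.array(L)
s=np.array([(60,293),(130,334),(138,210),(183,155),(192,241),(238,182),(105,42),(175,69),(251,113)])/(400/130)+[205,170]
d=np.array([(45,278),(80,318),(140,218),(196,182),(168,250),(225,212),(98,29),(170,74),(227,133)])/(400/130)+[240,165]
ic=bot.camera_info("scene");isd=bot.camera_info("side")
def f(p):
    W=L@Rd(p[3]).T+p[:3]
    return np.r_[(proj("",W,ic)-s).ravel(),(proj("",W,isd)-d).ravel()]
best=min((least_squares(f,[600,200,30,y],loss="soft_l1") for y in np.linspace(-1,1,5)),key=lambda r:r.cost)
print(best.cost,best.x,np.rad2deg(best.x[3])); print(f(best.x).reshape(2,-1,2).round(1).tolist())
E
python3 deckfit.py
```

```text
10.062118468071224 [ 4.96065433e+02  2.26414415e+02  3.50242994e+01 -1.35784487e-01] -7.779878008637675
[[[-0.0, 0.5], [-0.5, 1.0], [-0.4, 0.6], [0.2, -1.5], [-0.4, 0.5], [-0.1, -0.9], [1.0, -0.9], [-2.0, -0.8], [0.5, 0.8]], [[0.8, -1.0], [-0.2, 0.6], [-0.8, 1.0], [0.5, -1.4], [-0.9, 1.1], [0.7, -1.2], [0.6, -0.8], [-0.3, 0.9], [0.6, 0.8]]]
```

```bash
cat >> h.py <<'E'
def tool(xdir,zdir):
    z=np.array(zdir,float);z/=np.linalg.norm(z);x=np.array(xdir,float);x-=z*(x@z);x/=np.linalg.norm(x)
    return R.from_matrix(np.c_[x,np.cross(z,x),z])
def cur():
    s=bot.state(); return np.array(s["tool_pos"]),R.from_rotvec(s["ee_rot"])
def plan(p0,r0,p1,r1,n):
    """n equal rows: rotate at constant rate, straight line"""
    w=(r0.inv()*r1).as_rotvec(); out=[]; pp,rp=np.array(p0),r0
    for k in range(1,n+1):
        r=r0*R.from_rotvec(w*k/n); p=np.array(p0)+(np.array(p1)-p0)*k/n
        d=rp.inv().apply(p-pp)/1000; out.append([*d.round(4).tolist(),*np.rad2deg(w/n).round(2).tolist()]); pp,rp=p,r
    for o in out: print(o)
    return p1,r1
def bd(p0,r0,p1,r1):
    print("shift(tool0) mm",r0.inv().apply(np.array(p1)-p0).round(1),"turn deg",np.rad2deg((r0.inv()*r1).as_rotvec()).round(1))
E
python3 - <<'E'
from h import *
p,r=cur(); y=np.deg2rad(7)
plan(p,r,[473,-133,190],tool([-np.cos(y),-np.sin(y),0],[0,0,-1]),16)
E
```

```text
[-0.0307, -0.0354, 0.0026, 0.0, -0.0, -1.49]
[-0.0298, -0.0361, 0.0026, 0.0, -0.0, -1.49]
[-0.0288, -0.0369, 0.0026, 0.0, -0.0, -1.49]
[-0.0279, -0.0376, 0.0026, 0.0, -0.0, -1.49]
[-0.0269, -0.0384, 0.0026, 0.0, -0.0, -1.49]
[-0.0259, -0.039, 0.0026, 0.0, -0.0, -1.49]
[-0.0249, -0.0397, 0.0026, 0.0, -0.0, -1.49]
[-0.0238, -0.0403, 0.0026, 0.0, -0.0, -1.49]
[-0.0228, -0.0409, 0.0026, 0.0, -0.0, -1.49]
[-0.0217, -0.0415, 0.0026, 0.0, -0.0, -1.49]
[-0.0206, -0.0421, 0.0026, 0.0, -0.0, -1.49]
[-0.0195, -0.0426, 0.0026, 0.0, -0.0, -1.49]
[-0.0184, -0.0431, 0.0026, 0.0, -0.0, -1.49]
[-0.0173, -0.0435, 0.0026, 0.0, -0.0, -1.49]
[-0.0161, -0.044, 0.0026, 0.0, -0.0, -1.49]
[-0.015, -0.0444, 0.0026, 0.0, -0.0, -1.49]
```

Call:
move_arm:
  rows:
    - [-0.031, -0.035, 0.0026, 0, 0, -1.5, 1]
    - [-0.03, -0.036, 0.0026, 0, 0, -1.5, 1]
    - [-0.029, -0.037, 0.0026, 0, 0, -1.5, 1]
    - [-0.028, -0.038, 0.0026, 0, 0, -1.5, 1]
    - [-0.027, -0.038, 0.0026, 0, 0, -1.5, 1]
    - [-0.026, -0.039, 0.0026, 0, 0, -1.5, 1]
    - [-0.025, -0.04, 0.0026, 0, 0, -1.5, 1]
    - [-0.024, -0.04, 0.0026, 0, 0, -1.5, 1]
    - [-0.023, -0.041, 0.0026, 0, 0, -1.5, 1]
    - [-0.022, -0.042, 0.0026, 0, 0, -1.5, 1]
    - [-0.021, -0.042, 0.0026, 0, 0, -1.5, 1]
    - [-0.02, -0.043, 0.0026, 0, 0, -1.5, 1]
    - [-0.018, -0.043, 0.0026, 0, 0, -1.5, 1]
    - [-0.017, -0.044, 0.0026, 0, 0, -1.5, 1]
    - [-0.016, -0.044, 0.0026, 0, 0, -1.5, 1]
    - [-0.015, -0.044, 0.0026, 0, 0, -1.5, 1]
    - [0, 0, 0, 0, 0, 0, 1]

```text
clock: 3.92
tool_pos: [477.3, -136.2, 189.7]
ee_rot: [-0.192, 3.135, -0.001]
ft_force: [-0.6, 0.1, 0.3]
finger_gap: 85.5
grasp_force: 0.0
```

Run:
```python
from h import *
i=bot.camera_info("wrist"); im=bot.camera("wrist"); cv2.imwrite("pics/w1.png",im[:,:,::-1])
p,r=cur(); print(p.round(1),r.as_matrix().round(3).tolist())
E_=np.array(i["extrinsics"]); print("campos",(-E_[:3,:3].T@E_[:3,3]).round(),bot.state()["clock"])
r_=bot.masks_of("wrist","board")
for q in r_[:1]:
    m=q["region"]; cnt,_=cv2.findContours(m.astype(np.uint8),0,2); cnt=max(cnt,key=cv2.contourArea)
    W=np.array([onz("wrist",c,15,i)[:2] for c in cnt[:,0]],np.float32)
    rc=cv2.minAreaRect(W); print(q["score"],m.sum(),rc, cv2.boxPoints(rc).round().tolist())
    hsv=cv2.cvtColor(im,cv2.COLOR_RGB2HSV); bl=m&(hsv[...,0]>95)&(hsv[...,0]<125)&(hsv[...,1]>120); ys,xs=np.nonzero(bl); print("blue",onz("wrist",[xs.mean(),ys.mean()],15,i).round())
```

```text
[ 476.4 -134.4  189.5] [[-0.992, -0.123, -0.001], [-0.123, 0.992, 0.001], [0.001, 0.001, -1.0]]
campos [ 402. -146.  332.] 3.975
0.62 8261 ((513.3707275390625, -128.4189910888672), (188.28733825683594, 47.80731201171875), 7.844581604003906) [[417.0, -118.0], [423.0, -165.0], [610.0, -139.0], [603.0, -92.0]]
blue [ 444. -138.   15.]
```

View pics/w1.png

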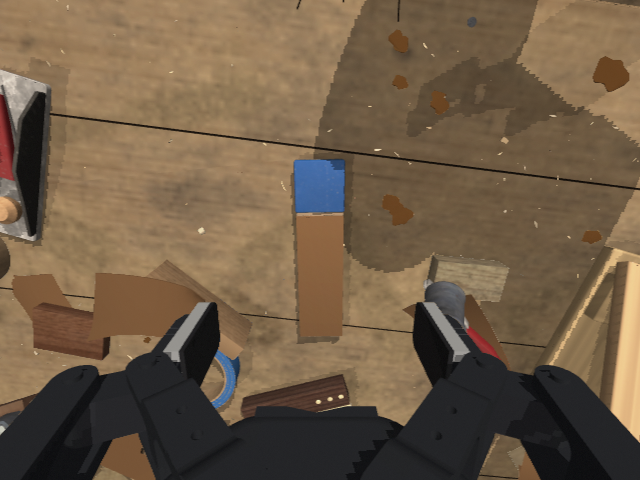

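Call:
move_arm:
  rows:
    - [-0.002, 0.001, 0.03, 0, 0, -0.8, 1]
    - [0, 0, 0.04, 0, 0, 0, 1]
    - [0, 0, 0.04, 0, 0, 0, 1]
    - [0, 0, 0.035, 0, 0, 0, 1]
    - [0, 0, 0.025, 0, 0, 0, 1]
    - [0, 0, 0.0125, 0, 0, 0, 1]
    - [0, 0, 0.007, 0, 0, 0, 1]
    - [0, 0, 0, 0, 0, 0, 1]
    - [0, 0, 0, 0, 0, 0, 0.3]
    - [0, 0, 0, 0, 0, 0, 0.3]
    - [0, 0, 0, 0, 0, 0, 0.3]
    - [0, 0, 0, 0, 0, 0, 0.3]
    - [0, 0, 0, 0, 0, 0, 0.3]
  force: 50

```text
clock: 5.65
tool_pos: [479.2, -132.7, 1.3]
ee_rot: [-0.22, 3.132, -0.002]
ft_force: [0.3, 0.3, 5.4]
finger_gap: 46.6
grasp_force: 52.7
```

```bash
cat >> h.py <<'E'
th=np.deg2rad(25)
D0=np.array([496.,226.4,35.]); DY=np.deg2rad(-7.78)
def DR(yaw=None): return R.from_euler('z',DY if yaw is None else yaw)*R.from_euler('y',-th)
def dk(v,o=None,yaw=None): return DR(yaw).apply(v)+(D0 if o is None else o)
def undk(w): return DR().inv().apply(np.array(w)-D0)
def dtool(tilt=0): # tool x downslope, z into deck; tilt>0 leans tool back upslope (deg)
    return DR()*R.from_euler('y',np.deg2rad(tilt))*R.from_matrix(np.c_[[-1,0,0],[0,1,0],[0,0,-1]])
E
python3 - <<'E'
from h import *
p,r=cur(); up=p+[0,0,160]
h=dk([-39.5,0,71]); print(h)
mid=h+[0,0,50]
a=plan(up,r,mid,dtool(),10); plan(*a,h,dtool(),2)
E
```

```text
[430.80067123 235.30801228  82.65443154]
[-0.0003, 0.0371, 0.0028, 0.34, -2.47, 1.56]
[0.0008, 0.0371, 0.0026, 0.34, -2.47, 1.56]
[0.0019, 0.0371, 0.0023, 0.34, -2.47, 1.56]
[0.003, 0.0371, 0.002, 0.34, -2.47, 1.56]
[0.0041, 0.037, 0.0016, 0.34, -2.47, 1.56]
[0.0051, 0.0368, 0.0012, 0.34, -2.47, 1.56]
[0.0062, 0.0367, 0.0007, 0.34, -2.47, 1.56]
[0.0072, 0.0365, 0.0002, 0.34, -2.47, 1.56]
[0.0082, 0.0363, -0.0003, 0.34, -2.47, 1.56]
[0.0091, 0.0361, -0.0009, 0.34, -2.47, 1.56]
[0.0106, -0.0, 0.0227, 0.0, 0.0, 0.0]
[0.0106, -0.0, 0.0227, 0.0, 0.0, 0.0]
```

Call:
move_arm:
  rows:
    - [0, 0, -0.02, 0, 0, 0, 0.3]
    - [0, 0, -0.04, 0, 0, 0, 0.3]
    - [0, 0, -0.05, 0, 0, 0, 0.3]
    - [0, 0, -0.05, 0, 0, 0, 0.3]
    - [0, 0.037, 0.0028, 0.34, -2.47, 1.56, 0.3]
    - [0.001, 0.037, 0.0026, 0.34, -2.47, 1.56, 0.3]
    - [0.002, 0.037, 0.0023, 0.34, -2.47, 1.56, 0.3]
    - [0.003, 0.037, 0.002, 0.34, -2.47, 1.56, 0.3]
    - [0.004, 0.037, 0.0016, 0.34, -2.47, 1.56, 0.3]
    - [0.005, 0.037, 0.0012, 0.34, -2.47, 1.56, 0.3]
    - [0.006, 0.037, 0.0007, 0.34, -2.47, 1.56, 0.3]
    - [0.007, 0.0365, 0.0002, 0.34, -2.47, 1.56, 0.3]
    - [0.008, 0.036, -0.0003, 0.34, -2.47, 1.56, 0.3]
    - [0.009, 0.036, -0.001, 0.34, -2.47, 1.56, 0.3]
    - [0, 0, 0, 0, 0, 0, 0.3]
    - [0, 0, 0, 0, 0, 0, 0.3]

```text
clock: 7.65
tool_pos: [429.5, 235.1, 131.8]
ee_rot: [0.184, 2.704, -0.041]
ft_force: [-0.0, -0.2, -1.1]
finger_gap: 46.8
grasp_force: 52.0
```

Run:
```python
from h import *
i=bot.camera_info("wrist"); im=bot.camera("wrist"); cv2.imwrite("pics/w2.png",im[:,:,::-1])
np.savez("w2.npz",E=i["extrinsics"],K=i["mtx"])
p,r=cur(); print(p.round(1),undk(p).round(1)); bd(p,r,dk([-39.5,0,71]),dtool())
L=np.array([(-10,45,12),(-10,-45,12),(0,45,12),(0,-45,12),(100,31,8),(100,-31,8),(175,31,8),(175,-31,8)])
print(proj("",dk(L),i).round().tolist())
```

```text
[429.9 234.6 132.1] [-19.3  -0.8 116.1]
shift(tool0) mm [20.   0.8 45.2] turn deg [-0.  -0.2 -0.1]
[[375.0, 253.0], [259.0, 254.0], [374.0, 265.0], [260.0, 266.0], [352.0, 369.0], [282.0, 369.0], [350.0, 435.0], [285.0, 435.0]]
```

View pics/w2.png

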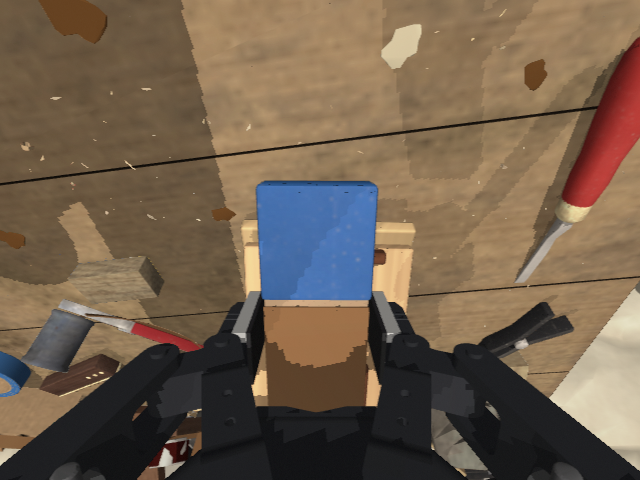

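Run:
```python
import cv2
a=cv2.imread("pics/w2.png")[205:415,230:430]
cv2.imwrite("pics/z2.png",cv2.resize(a,None,fx=2.85,fy=2.85,interpolation=cv2.INTER_CUBIC))
```

```text
(no output)
```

View pics/z2.png

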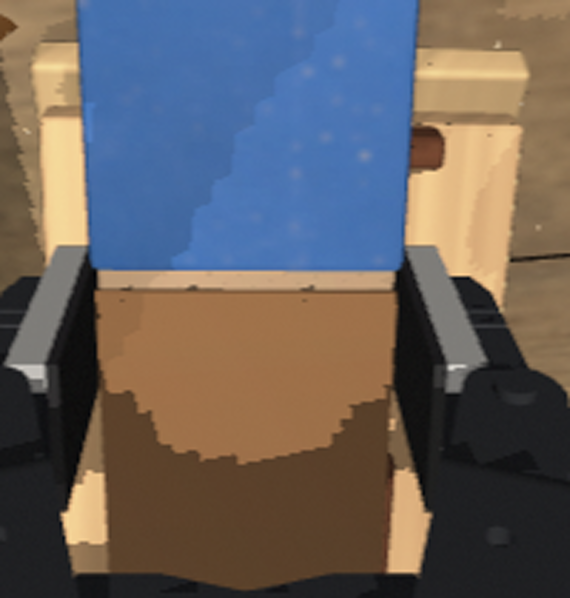

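```bash
cat > deckfit2.py <<'E'
exec(open("deckfit.py").read().split("best=")[0])
w=np.load("w2.npz"); iw={"extrinsics":w["E"],"mtx":w["K"]}
def g(p,full=False):
    xf=p[4]
    LW=np.array([(xf,70,0),(xf,-70,0),(-10,45,12),(0,45,12)]); 
    sw=np.array([(413.2,248.5),(244,245.4),(385.4,249.6),(385.4,263)])
    e=(proj("",LW@Rd(p[3]).T+p[:3],iw)-sw)
    # deck side edges: columns at given rows
    ed=[]
    for y,(c,rw) in ((70,(407.2,310)),(-70,(248.2,296))):
        X=np.array([[t,y,0] for t in (20,100)]); q=proj("",X@Rd(p[3]).T+p[:3],iw)
        t=(rw-q[0,1])/(q[1,1]-q[0,1]); ed.append(q[0,0]+t*(q[1,0]-q[0,0])-c)
    W=L@Rd(p[3]).T+p[:3]
    es=(proj("",W,ic)-s); ed2=(proj("",W,isd)-d)
    if full: print(es.round(1).tolist(),ed2.round(1).tolist(),e.round(1).tolist(),np.round(ed,1))
    return np.r_[es.ravel(),ed2.ravel(),e.ravel()/1.5,np.array(ed)/1.5]
b=least_squares(g,[496,226,35,-.135,-15],loss="soft_l1"); print(b.cost,b.x.round(2),np.rad2deg(b.x[3])); g(b.x,True)
# wrist-only with z fixed
h=lambda p: (lambda v: v[-10:])(g(np.r_[p[:2],35,p[2:]]))
b=least_squares(h,[496,226,-.135,-15]); print(b.cost,b.x,np.rad2deg(b.x[2]))
E
python3 deckfit2.py
```

```text
16.42572220933108 [ 5.0143e+02  2.3573e+02  2.8160e+01 -1.5000e-01 -9.9100e+00] -8.71794332882852
[[-0.9, -0.2], [-1.9, 0.5], [-1.1, 0.4], [-0.4, -1.4], [-1.6, 0.4], [-1.0, -0.7], [-0.1, -0.6], [-2.9, -0.5], [-0.7, 1.2]] [[1.3, -1.1], [-0.2, 0.5], [-0.3, 1.3], [0.9, -0.8], [-0.8, 1.4], [0.8, -0.6], [0.9, 0.1], [-0.1, 1.7], [0.4, 1.7]] [[-1.1, -0.8], [1.3, 0.6], [0.0, 2.3], [-0.9, 0.5]] [-1.5 -0.3]
5.994970590002725 [ 4.94296331e+02  2.35966107e+02 -1.44831193e-01 -9.14345582e+00] -8.29821607898126
```

```bash
sed -i 's/^D0=.*/D0=np.array([500.5,235.2,29.]); DY=np.deg2rad(-8.6)/' h.py
python3 - <<'E'
from h import *
p,r=cur(); print(undk(p))
A=dk([0.5,0,51.3]);B=dk([65.5,0,23.3])
a=plan(p,r,A,dtool(),4); plan(*a,B,dtool(),4)
E
```

```text
[-19.59205122 -11.13007194 122.88453633]
[-0.0051, 0.0026, 0.0179, 0.08, -0.05, 0.17]
[-0.0051, 0.0027, 0.0179, 0.08, -0.05, 0.17]
[-0.0051, 0.0027, 0.0179, 0.08, -0.05, 0.17]
[-0.005, 0.0027, 0.0179, 0.08, -0.05, 0.17]
[-0.0163, 0.0, 0.007, 0.0, 0.0, 0.0]
[-0.0162, -0.0, 0.007, 0.0, 0.0, 0.0]
[-0.0163, 0.0, 0.007, 0.0, 0.0, 0.0]
[-0.0163, 0.0, 0.007, 0.0, 0.0, 0.0]
```

Call:
move_arm:
  rows:
    - [-0.005, 0.0027, 0.018, 0.08, -0.05, 0.17, 0.3]
    - [-0.005, 0.0027, 0.018, 0.08, -0.05, 0.17, 0.3]
    - [-0.005, 0.0027, 0.018, 0.08, -0.05, 0.17, 0.3]
    - [-0.005, 0.0027, 0.018, 0.08, -0.05, 0.17, 0.3]
    - [-0.0163, 0, 0.007, 0, 0, 0, 0.3]
    - [-0.0163, 0, 0.007, 0, 0, 0, 0.3]
    - [-0.0163, 0, 0.007, 0, 0, 0, 0.3]
    - [-0.0163, 0, 0.007, 0, 0, 0, 0.3]
    - [0, 0, 0, 0, 0, 0, 0.3]
    - [0, 0, 0, 0, 0, 0, 0.3]

```text
clock: 8.95
tool_pos: [549.2, 228.7, 77.4]
ee_rot: [0.202, 2.699, -0.045]
ft_force: [-0.6, -1.1, -1.4]
finger_gap: 46.2
grasp_force: 52.0
```

Run:
```python
from h import *
ims=[bot.camera("scene")[:,:,::-1][175:285,215:335],bot.camera("side")[:,:,::-1][165:275,235:355],bot.camera("wrist")[:,:,::-1][180:480,160:480]]
i=bot.camera_info("wrist"); np.savez("w3.npz",E=i["extrinsics"],K=i["mtx"])
a=[cv2.resize(x,(400,367),interpolation=cv2.INTER_CUBIC) for x in ims[:2]]
w=cv2.resize(ims[2],(320,233)); w=ims[2]
o=np.zeros((600,800,3),np.uint8); o[:300,:327]=cv2.resize(ims[0],(327,300),interpolation=2);o[300:,:327]=cv2.resize(ims[1],(327,300),interpolation=2);o[:443,328:800]=cv2.resize(w,(472,443),interpolation=2)
cv2.imwrite("pics/z3.png",o); p,r=cur(); print(p,undk(p),bot.state()["ft_force"])
```

```text
[548.79883895 228.90878374  77.36574674] [64.5743052   1.00190325 23.25420395] [ 0.52268242  0.13818039 -1.66208757]
```

View pics/z3.png

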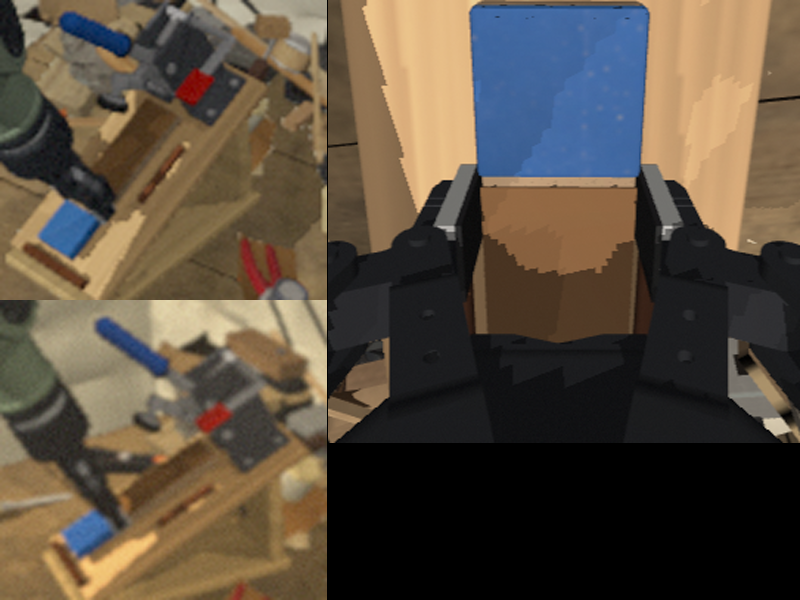

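Run:
```python
from h import *
p,r=cur()
bt=lambda v: p+r.apply(v)  # tool frame mm
f=275/100*327/330
top=np.array([bt([60.5,24*sg,1.3-15]) for sg in (1,-1)])
led=dk(np.array([(-10,45,12),(-10,-45,12),(0,45,12),(0,-45,12)]))
for c,o in (("scene",(215,175)),("side",(235,165))):
    k=327/120
    print(c,"boardtop",((proj(c,top)-o)*k).round().tolist(),"ledge",((proj(c,led)-o)*k).round().tolist())
```

```text
scene boardtop [[31.0, 237.0], [63.0, 257.0]] ledge [[20.0, 249.0], [80.0, 288.0], [26.0, 242.0], [85.0, 280.0]]
side boardtop [[58.0, 232.0], [73.0, 253.0]] ledge [[53.0, 246.0], [80.0, 285.0], [60.0, 241.0], [87.0, 280.0]]
```

Call:
move_arm:
  rows:
    - [0, 0, 0.004, 0, 0, 0, 0.3]
    - [0, 0, 0.004, 0, 0, 0, 0.3]
    - [0, 0, 0.003, 0, 0, 0, 0.3]
    - [0, 0, 0.003, 0, 0, 0, 0.3]
    - [0, 0, 0, 0, 0, 0, 0.3]

```text
clock: 9.72
tool_pos: [555.5, 227.7, 64.7]
ee_rot: [0.203, 2.698, -0.045]
ft_force: [0.5, 0.7, -1.9]
finger_gap: 46.6
grasp_force: 52.0
```

Call:
move_arm:
  rows:
    - [0, 0, 0.002, 0, 0, 0, 0.3]
    - [0, 0, 0.002, 0, 0, 0, 0.3]

```text
clock: 9.98
tool_pos: [556.5, 227.9, 63.6]
ee_rot: [0.203, 2.698, -0.046]
ft_force: [-26.1, 0.4, 35.2]
finger_gap: 46.3
grasp_force: 56.8
```

Call:
move_arm:
  rows:
    - [0, 0, 0.0015, 0, 0, 0, 0.3]
    - [0, 0, 0.0015, 0, 0, 0, 0.3]

```text
clock: 10.22
tool_pos: [556.5, 227.9, 63.5]
ee_rot: [0.203, 2.699, -0.048]
ft_force: [-44.1, -2.6, 56.5]
finger_gap: 46.6
grasp_force: 59.8
```

Call:
move_arm:
  rows:
    - [0, 0, -0.003, 0, 0, 0, 0.3]
    - [0, 0, -0.002, 0, 0, 0, 0.3]
    - [0, 0, 0, 0, 0, 0, 0.3]

```text
clock: 10.6
tool_pos: [556.8, 228.1, 63.9]
ee_rot: [0.202, 2.697, -0.044]
ft_force: [-5.9, 1.4, 8.0]
finger_gap: 46.2
grasp_force: 53.2
```

Run:
```python
from h import *
p,r=cur(); s=bot.state(); print(p,undk(p),undk([556.5,227.9,63.5]),s["ft_force"],DR().inv().apply(s["ft_force"]),DR().inv().apply([-26.1,.4,35.2]),s["finger_gap"]); bd(p,r,p,dtool())
bot.camera("scene");bot.camera("side");bot.camera("wrist")
for c in("scene","side","wrist"):
    for t in ("board",):
        for q in bot.masks_of(c,t)[:1]:
            m=q["region"].astype(np.uint8); cn,_=cv2.findContours(m,0,2); cn=max(cn,key=cv2.contourArea); print(c,q["score"],m.sum(),cv2.approxPolyDP(cn,2,True)[:,0].tolist())
    b=np.array([p+r.apply([60.5,24*sg,z]) for sg in (1,-1) for z in (1.3,-13.7)]); print("pred",proj(c,b).round(1).tolist())
    print("ledge",proj(c,dk(np.array([(-10,45,12),(-10,-45,12),(0,45,12),(0,-45,12)]))).round().tolist())
a=[(bot.camera("scene"),205,180),(bot.camera("side"),240,180)]
o=np.hstack([cv2.resize(i[y:y+100,x:x+80],(400,500),interpolation=2) for i,x,y in a]); cv2.imwrite("pics/z4.png",o[:,:,::-1])
w=bot.camera("wrist"); cv2.imwrite("pics/w4.png",w[:,:,::-1])
```

```text
[556.77383478 228.06934984  63.94892219] [66.16440864  1.36445136  7.70889859] [65.75224889  1.15605765  7.405761  ] [-5.93551621  1.44619704  8.03242997] [-2.12026491  0.5423671   9.85150163] [-8.56671676 -3.50736991 42.83362838] 46.16347943724366
shift(tool0) mm [0. 0. 0.] turn deg [0.1 0.1 0. ]
scene 0.9 778 [[281, 218], [270, 214], [252, 236], [260, 248], [281, 223]]
pred [[231.3, 265.9], [229.0, 263.7], [242.9, 273.3], [240.7, 271.1]]
ledge [[222.0, 266.0], [244.0, 281.0], [225.0, 264.0], [246.0, 278.0]]
side 0.69 679 [[315, 223], [311, 219], [302, 223], [281, 239], [286, 248], [316, 228]]
pred [[261.5, 256.5], [259.2, 253.3], [266.9, 264.2], [264.5, 261.0]]
ledge [[254.0, 255.0], [264.0, 270.0], [257.0, 253.0], [267.0, 268.0]]
wrist 0.78 24700 [[264, 180], [256, 188], [260, 290], [265, 304], [263, 319], [267, 401], [270, 405], [286, 405], [312, 411], [343, 405], [363, 405], [367, 300], [371, 292], [376, 225], [376, 187], [368, 181]]
pred [[373.2, 176.0], [379.7, 180.2], [259.9, 176.2], [253.7, 180.4]]
ledge [[427.0, 137.0], [199.0, 137.0], [425.0, 163.0], [201.0, 164.0]]
```

View pics/z4.png

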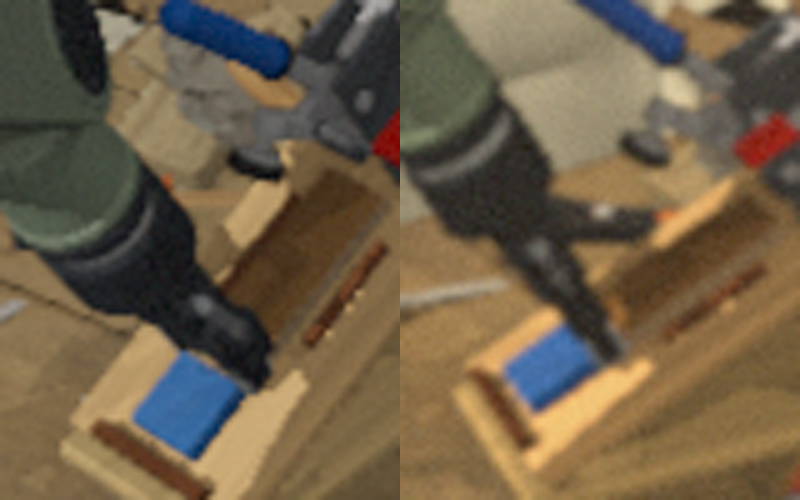

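Run:
```python
import cv2
a=cv2.imread("pics/w4.png")[120:430,200:440]
cv2.imwrite("pics/z5.png",cv2.resize(a,(464,600),interpolation=2))
```

```text
(no output)
```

View pics/z5.png

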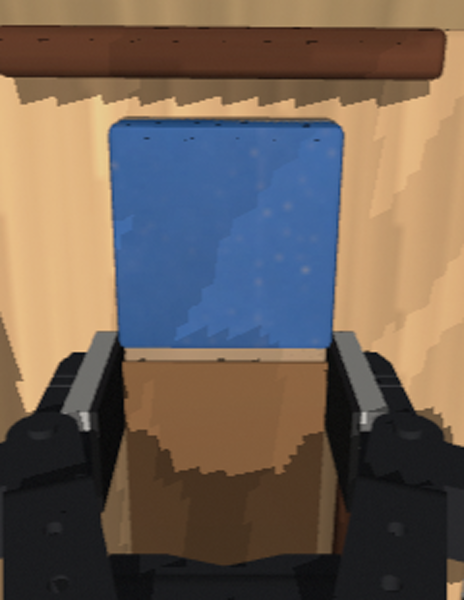

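Call:
move_arm:
  rows:
    - [0, 0, -0.0015, 0, 0, 0, 0.3]
    - [0.002, 0, 0, 0, 0, 0, 0.3]
    - [0.002, 0, 0, 0, 0, 0, 0.3]
    - [0.002, 0, 0, 0, 0, 0, 0.3]
    - [0, 0, 0, 0, 0, 0, 0.3]

```text
clock: 11.68
tool_pos: [550.0, 228.6, 61.7]
ee_rot: [0.202, 2.698, -0.045]
ft_force: [-0.1, 0.1, -0.3]
finger_gap: 46.5
grasp_force: 52.0
```

Call:
move_arm:
  rows:
    - [0.0015, 0, 0, 0, 0, 0, 0.3]
    - [0, 0, 0, 0, 0, 0, 0.3]

```text
clock: 11.92
tool_pos: [549.0, 228.9, 61.4]
ee_rot: [0.202, 2.698, -0.044]
ft_force: [-0.4, -0.3, -1.2]
finger_gap: 46.6
grasp_force: 52.0
```

Call:
move_arm:
  rows:
    - [0.0015, 0, 0, 0, 0, 0, 0.3]
    - [0, 0, 0, 0, 0, 0, 0.3]

```text
clock: 12.18
tool_pos: [548.4, 229.2, 61.4]
ee_rot: [0.202, 2.696, -0.044]
ft_force: [2.2, -1.4, -1.2]
finger_gap: 46.5
grasp_force: 52.0
```

Call:
move_arm:
  rows:
    - [0.0015, 0, 0, 0, 0, 0, 0.3]
    - [0, 0, 0, 0, 0, 0, 0.3]

```text
clock: 12.42
tool_pos: [548.3, 229.2, 61.7]
ee_rot: [0.202, 2.694, -0.043]
ft_force: [4.4, -3.0, -0.1]
finger_gap: 46.3
grasp_force: 52.0
```

Call:
move_arm:
  rows:
    - [-0.0015, 0, 0.0008, 0, 0, 0, 0.3]
    - [0, 0, 0.0007, 0, 0, 0, 0.3]
    - [0, 0, 0, 0, 0, 0, 0.75]
    - [0, 0, 0, 0, 0, 0, 0.9]
    - [0, 0, 0, 0, 0, 0, 1]
    - [0, 0, -0.01, 0, 0, 0, 1]
    - [0.005, 0, -0.03, 0, 0, 0, 1]
    - [0.01, 0, -0.04, 0, 0, 0, 1]
    - [0.01, 0, -0.04, 0, 0, 0, 1]
    - [0, 0, 0, 0, 0, 0, 1]

```text
clock: 13.68
tool_pos: [476.2, 241.4, 161.3]
ee_rot: [0.2, 2.692, -0.039]
ft_force: [0.7, 0.6, -0.4]
finger_gap: 85.4
grasp_force: 0.0
```

Run:
```python
from h import *
D=np.array([548.4,229.2,61.4])-DR().apply([60.5,0,2]); print("D0 new",D)
i=bot.camera_info("wrist"); im=bot.camera("wrist"); cv2.imwrite("pics/w6.png",im[:,:,::-1]); np.savez("w6.npz",E=i["extrinsics"],K=i["mtx"])
for t in ("board","foot_face","handle_grip","release_tab","deck"):
    for q in bot.masks_of("wrist",t)[:1]:
        m=q["region"].astype(np.uint8); cn,_=cv2.findContours(m,0,2); cn=max(cn,key=cv2.contourArea); print(t,q["score"],m.sum(),cv2.approxPolyDP(cn,2,True)[:,0].tolist())
W=lambda P: proj("",DR().apply(np.array(P))+D,i).round().tolist()
print("board top corners",W([(0,24,15),(0,-24,15),(190,24,15),(190,-24,15)]),"ledge",W([(-10,45,12),(-10,-45,12),(0,45,12),(0,-45,12)]))
print(cur()[0],bot.state()["clock"])
```

```text
D0 new [495.02061774 237.27287256  34.01897959]
board 0.74 11345 [[287, 192], [282, 196], [286, 256], [288, 393], [333, 395], [336, 393], [338, 382], [345, 196]]
foot_face 0.44 2795 [[569, 276], [561, 265], [541, 271], [547, 260], [541, 251], [536, 250], [505, 277], [477, 292], [469, 302], [472, 316], [479, 318], [525, 295], [564, 281]]
deck 0.77 25738 [[226, 178], [224, 192], [241, 417], [244, 419], [252, 416], [257, 405], [286, 405], [312, 412], [340, 405], [373, 405], [380, 414], [399, 180], [379, 176]]
board top corners [[346.0, 192.0], [282.0, 192.0], [341.0, 397.0], [289.0, 398.0]] ledge [[374.0, 178.0], [254.0, 178.0], [373.0, 191.0], [255.0, 192.0]]
[475.4008755  239.32238    156.16977682] 13.975
```

View pics/w6.png

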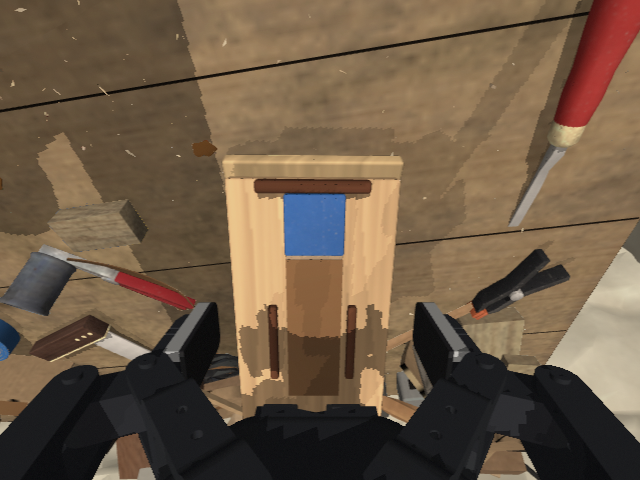

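```bash
sed -i 's/^D0=.*/D0=np.array([495.,237.3,34.]); DY=np.deg2rad(-8.6)/' h.py
cat >> h.py <<'E'
def push(phi,r=138,gap=0):
    f=np.deg2rad(phi); tilt=25*phi/70; a=np.deg2rad(phi-tilt)
    u=np.array([-np.cos(f),0,np.sin(f)]);n=np.array([np.sin(f),0,np.cos(f)])
    return dk(np.array([220,0,85])+r*u+(11+11*np.sin(a)+gap)*n), dtool(tilt)
E
python3 - <<'E'
from h import *
p,r=cur(); H,rh=push(70,gap=25); print(p,H,push(70)[0],push(0)[0], undk(push(70)[0]))
print("turn check back dir",rh.apply([0,0,-1]))
w1=p+[10,0,230]; a=plan(p,r,w1,rh,6); w2=H+[0,0,40]; a=plan(*a,w2,rh,4); plan(*a,H,rh,1)
E
```

```text
[475.4008755  239.32238    156.16977682] [590.75143413 222.81895708 332.54875941] [573.27252558 225.46239347 314.87108988] [528.36645953 232.25379744 155.66024502] [ 1.90446932e+02 -1.12272234e-14  2.21100096e+02]
turn check back dir [ 5.53548948e-17 -4.16215544e-18  1.00000000e+00]
[-0.0177, 0.0002, -0.0341, -0.01, 4.16, 0.0]
[-0.0151, 0.0002, -0.0353, -0.01, 4.16, 0.0]
[-0.0125, 0.0002, -0.0363, -0.01, 4.16, 0.0]
[-0.0099, 0.0002, -0.0371, -0.01, 4.16, 0.0]
[-0.0072, 0.0002, -0.0377, -0.01, 4.16, 0.0]
[-0.0044, 0.0002, -0.0381, -0.01, 4.16, 0.0]
[-0.0267, -0.0001, 0.0034, 0.0, 0.0, 0.0]
[-0.0267, -0.0001, 0.0034, 0.0, 0.0, 0.0]
[-0.0267, -0.0001, 0.0034, 0.0, 0.0, 0.0]
[-0.0267, -0.0001, 0.0034, 0.0, 0.0, 0.0]
[-0.0, 0.0, 0.04, 0.0, 0.0, 0.0]
```

Run:
```python
from h import *
p,r=cur(); H,rh=push(70,gap=25)
w1=p+[-30,0,230]; a=plan(p,r,w1,rh,6); w2=H+[0,0,40]; a=plan(*a,w2,rh,4); plan(*a,H,rh,1)
```

```text
[-0.0117, -0.0008, -0.0368, -0.01, 4.16, 0.0]
[-0.009, -0.0008, -0.0376, -0.01, 4.16, 0.0]
[-0.0062, -0.0008, -0.0381, -0.01, 4.16, 0.0]
[-0.0034, -0.0008, -0.0385, -0.01, 4.16, 0.0]
[-0.0006, -0.0008, -0.0386, -0.01, 4.16, 0.0]
[0.0022, -0.0008, -0.0386, -0.01, 4.16, 0.0]
[-0.0365, 0.0014, 0.0034, 0.0, 0.0, 0.0]
[-0.0365, 0.0014, 0.0034, 0.0, 0.0, 0.0]
[-0.0365, 0.0014, 0.0034, 0.0, 0.0, 0.0]
[-0.0365, 0.0014, 0.0034, 0.0, 0.0, 0.0]
[-0.0, 0.0, 0.04, 0.0, 0.0, 0.0]
```

Call:
move_arm:
  rows:
    - [-0.012, -0.001, -0.037, 0, 4.16, 0, 0]
    - [-0.009, -0.001, -0.0375, 0, 4.16, 0, 0]
    - [-0.006, -0.001, -0.038, 0, 4.16, 0, 0]
    - [-0.0035, -0.001, -0.0385, 0, 4.16, 0, 0]
    - [-0.0005, -0.001, -0.0385, 0, 4.16, 0, 0]
    - [0.002, 0, -0.0385, 0, 4.16, 0, 0]
    - [-0.0365, 0.0014, 0.0034, 0, 0, 0, 0]
    - [-0.0365, 0.0014, 0.0034, 0, 0, 0, 0]
    - [-0.0365, 0.0014, 0.0034, 0, 0, 0, 0]
    - [-0.0365, 0.0014, 0.0034, 0, 0, 0, 0]
    - [0, 0, 0, 0, 0, 0, 0]
    - [0, 0, 0, 0, 0, 0, 0]

```text
clock: 15.48
tool_pos: [590.4, 222.8, 372.6]
ee_rot: [-0.235, -3.132, 0.0]
ft_force: [-0.5, -0.5, -0.0]
finger_gap: -0.1
grasp_force: 0.0
```

Run:
```python
from h import *
p,r=cur(); H,rh=push(70,gap=25); s=bot.state(); print(p,s["clock"],s["ft_force"],s["finger_gap"]); bd(p,r,H,rh)
from h import *
for c in ("scene","side"):
    bot.camera(c); print(c,[(q["at"],q["score"]) for q in bot.masks_of(c,"handle_grip")[:2]], "pred grip mid",proj(c,dk([220-112*.342,0,85+112*.94])))
    m=bot.masks_of(c,"board")[:1]; print([(np.argwhere(q["region"]).mean(0)[::-1],q["score"]) for q in m],"pred board",proj(c,dk([95,0,12])))
a=[H,rh]
ph=[66,60,54,48,42,36,30,24,18,12,7]; a=plan(*a,*push(70,gap=2),1)
for f in ph: a=plan(*a,*push(f),1)
```

```text
[590.40934781 222.84012847 372.63173116] 15.475 [-0.4863792  -0.45196396 -0.0370011 ] -0.10296632465296575
shift(tool0) mm [-0.4  0.  40.1] turn deg [-0. -0.  0.]
scene [([253.3, 187.5], 0.63)] pred grip mid [[247.18859636 186.87161018]]
[(array([254.68841285, 244.375852  ]), 0.59)] pred board [[253.58649634 243.91201261]]
side [([288.9, 186.2], 0.58)] pred grip mid [[281.94286253 181.34757122]]
[(array([286.65317139, 241.58704453]), 0.81)] pred board [[285.29247191 241.12070841]]
[0.0163, -0.0, 0.0163, 0.0, 0.0, 0.0]
[0.0092, 0.0, 0.0078, -0.0, -1.43, 0.0]
[0.011, 0.0, 0.0104, 0.0, -2.14, -0.0]
[0.0102, -0.0, 0.0112, 0.0, -2.14, 0.0]
[0.0094, 0.0, 0.0119, -0.0, -2.14, 0.0]
[0.0086, 0.0, 0.0125, 0.0, -2.14, -0.0]
[0.0076, 0.0, 0.0131, 0.0, -2.14, 0.0]
[0.0067, -0.0, 0.0137, -0.0, -2.14, 0.0]
[0.0057, 0.0, 0.0141, 0.0, -2.14, -0.0]
[0.0047, -0.0, 0.0145, -0.0, -2.14, -0.0]
[0.0036, -0.0, 0.0148, 0.0, -2.14, 0.0]
[0.0022, -0.0, 0.0125, 0.0, -1.79, 0.0]
```

Call:
move_arm:
  rows:
    - [0, 0, 0.04, 0, 0, 0, 0]
    - [0.0163, 0, 0.0163, 0, 0, 0, 0]
    - [0.009, 0, 0.008, 0, -1.43, 0, 0]
    - [0.011, 0, 0.0104, 0, -2.14, 0, 0]
    - [0.0102, 0, 0.0112, 0, -2.14, 0, 0]
    - [0.0094, 0, 0.012, 0, -2.14, 0, 0]
    - [0, 0, 0, 0, 0, 0, 0]

```text
clock: 16.65
tool_pos: [536.0, 231.3, 273.8]
ee_rot: [0.223, 2.997, -0.015]
ft_force: [0.6, -0.7, 0.6]
finger_gap: -0.0
grasp_force: 0.5
```

Run:
```python
from h import *
p,r=cur(); s=bot.state(); print(p,push(48)[0],s["ft_force"],DR().inv().apply(s["ft_force"])); bd(p,r,*push(48))
for c in ("scene","side"):
    bot.camera(c); f=np.deg2rad(48)
    print(c,[(q["at"],q["score"]) for q in bot.masks_of(c,"handle_grip")[:2]], "pred 48 mid",proj(c,dk([220-112*np.cos(f),0,85+112*np.sin(f)])))
```

```text
[536.00906343 231.34998611 273.80028887] [537.45521792 230.87925196 273.25201762] [ 0.63090573 -0.73589695  0.64698375] [ 0.93852535 -0.6332801   0.27622603]
shift(tool0) mm [-1.4 -0.3  0.7] turn deg [0.  0.  0.1]
scene [([251.7, 200.7], 0.97), ([449.9, 392.3], 0.64)] pred 48 mid [[242.10131507 201.93406259]]
side [([289.1, 196.7], 0.92)] pred 48 mid [[275.01045272 194.37097519]]
```

Call:
move_arm:
  rows:
    - [0.0086, 0, 0.0125, 0, -2.14, 0, 0]
    - [0.0076, 0, 0.0131, 0, -2.14, 0, 0]
    - [0.0067, 0, 0.0137, 0, -2.14, 0, 0]
    - [0.0057, 0, 0.0141, 0, -2.14, 0, 0]
    - [0, 0, 0, 0, 0, 0, 0]

```text
clock: 17.48
tool_pos: [519.2, 233.5, 215.3]
ee_rot: [0.213, 2.849, -0.032]
ft_force: [-0.3, 0.2, 0.5]
finger_gap: -0.2
grasp_force: 0.4
```

Run:
```python
from h import *
p,r=cur(); s=bot.state(); print(p,push(24)[0],DR().inv().apply(s["ft_force"])); bd(p,r,*push(24))
for c in ("scene","side"):
    bot.camera(c); f=np.deg2rad(24)
    print(c,[(q["at"],q["score"]) for q in bot.masks_of(c,"handle_grip")[:2]], "pred 24 mid",proj(c,dk([220-112*np.cos(f),0,85+112*np.sin(f)])))
```

```text
[519.24572692 233.54065518 215.29185914] [519.95930555 233.52525993 215.52803163] [-0.0895283   0.17207264  0.6334756 ]
shift(tool0) mm [-0.7  0.1 -0. ] turn deg [-0.  -0.1  0.1]
scene [([250.0, 207.3], 0.93), ([219.4, 220.7], 0.35)] pred 24 mid [[241.59384237 217.07042796]]
side [([287.2, 207.9], 0.93)] pred 24 mid [[273.3203519  209.22612626]]
```

```bash
cat > grip.py <<'E'
from h import *
def phi():
    for c in ("scene","side"):
        im=bot.camera(c); hsv=cv2.cvtColor(im,cv2.COLOR_RGB2HSV)
        o=np.array([205,160]) if c=="scene" else np.array([240,150])
        sub=hsv[o[1]:o[1]+110,o[0]:o[0]+100]; m=((sub[...,0]>100)&(sub[...,0]<125)&(sub[...,1]>150)&(sub[...,2]>60)).astype(np.uint8)
        n,lab,st,ce=cv2.connectedComponentsWithStats(m)
        for k in np.argsort(-st[1:,4])[:3]+1:
            if st[k,4]<15: continue
            pts=np.argwhere(lab==k)[:,::-1]+o; w,v=np.linalg.eigh(np.cov((pts-pts.mean(0)).T)); d=v[:,1]; t=(pts-pts.mean(0))@d
            print(c,"area",st[k,4],"c",pts.mean(0).round(1),"ends",(pts.mean(0)+d*t.min()).round(1),(pts.mean(0)+d*t.max()).round(1))
        for f in (70,60,48,36,24,12,0):
            g=np.deg2rad(f); q=proj(c,np.array([dk([220-r*np.cos(g),0,85+r*np.sin(g)]) for r in (65,160)])).round(1).tolist(); print("  ",f,q)
phi()
E
python3 grip.py
```

```text
scene area 216 c [243.8 215.5] ends [257.2 206.8] [229.5 224.8]
scene area 216 c [240.6 262.7] ends [250.2 258.9] [230.3 266.7]
   70 [[257.3, 191.4], [236.2, 182.0]]
   60 [[255.7, 195.2], [232.1, 192.0]]
   48 [[254.4, 199.9], [228.9, 204.1]]
   36 [[253.8, 204.4], [227.6, 215.7]]
   24 [[254.0, 208.5], [228.5, 226.1]]
   12 [[254.9, 212.1], [231.2, 234.9]]
   0 [[256.4, 215.0], [235.5, 241.7]]
side area 124 c [273.5 208.1] ends [288.2 204.7] [259.1 211.4]
side area 64 c [268.1 255. ] ends [273.9 252.9] [261.2 257.5]
   70 [[293.4, 189.6], [269.8, 172.6]]
   60 [[291.2, 192.8], [264.4, 180.9]]
   48 [[289.4, 197.0], [259.8, 191.6]]
   36 [[288.4, 201.3], [257.6, 202.5]]
   24 [[288.3, 205.5], [257.7, 213.1]]
   12 [[289.1, 209.4], [260.1, 222.9]]
   0 [[290.7, 212.9], [264.5, 231.4]]
```

Run:
```python
from h import *
p,r=cur(); a=[p,r]
for f in (18,13,8,4): a=plan(*a,*push(f),1)
for f,g in ((0,0),(0,-2),(0,-4)): a=plan(*a,*push(f,gap=g),1)
```

```text
[0.0065, -0.0005, 0.0162, 0.08, -1.98, -0.02]
[0.0031, -0.0, 0.0123, -0.0, -1.79, 0.0]
[0.0024, 0.0, 0.0125, -0.0, -1.79, 0.0]
[0.0014, -0.0, 0.0101, 0.0, -1.43, 0.0]
[0.0009, -0.0, 0.0101, 0.0, -1.43, 0.0]
[-0.0, -0.0, 0.002, 0.0, 0.0, 0.0]
[0.0, -0.0, 0.002, 0.0, 0.0, 0.0]
```

Call:
move_arm:
  rows:
    - [0.006, 0, 0.015, 0, -2, 0, 0]
    - [0.003, 0, 0.0125, 0, -1.8, 0, 0]
    - [0.0024, 0, 0.0125, 0, -1.8, 0, 0]
    - [0.0014, 0, 0.01, 0, -1.4, 0, 0]
    - [0, 0, 0, 0, 0, 0, 0]

```text
clock: 18.4
tool_pos: [523.7, 232.9, 164.3]
ee_rot: [0.204, 2.727, -0.043]
ft_force: [-0.4, 0.1, -0.2]
finger_gap: 0.1
grasp_force: 0.0
```

Call:
move_arm:
  rows:
    - [0.001, 0, 0.006, 0, -1, 0, 0]
    - [0, 0, 0.004, 0, -0.4, 0, 0]
    - [0, 0, 0, 0, 0, 0, 0]

```text
clock: 18.77
tool_pos: [527.3, 232.6, 155.4]
ee_rot: [0.202, 2.701, -0.044]
ft_force: [0.3, 1.0, 0.5]
finger_gap: -0.1
grasp_force: 0.0
```

```bash
python3 grip.py | grep -v "  [1-7]"
python3 - <<'E'
from h import *
p,r=cur(); s=bot.state(); print(s["clock"],undk(p),DR().inv().apply(s["ft_force"])); bd(p,r,*push(0))
E
```

```text
scene area 215 c [240.6 262.7] ends [250.1 258.8] [230.3 266.8]
scene area 204 c [248.8 226.4] ends [259.5 212.4] [237.8 240.9]
   0 [[256.4, 215.0], [235.5, 241.7]]
side area 119 c [278.2 221.8] ends [290.3 213.1] [266.2 230.3]
side area 64 c [267.6 255.4] ends [273.2 252.2] [261.6 258.8]
   0 [[290.7, 212.9], [264.5, 231.4]]
18.875 [81.43392327  0.38585642 96.56434487] [-0.72007653  0.01428834 -0.73902871]
shift(tool0) mm [-0.6 -0.4  0.6] turn deg [ 0.1 -0.1  0. ]
```

Call:
move_arm:
  rows:
    - [0, 0, 0.002, 0, 0, 0, 0]
    - [0, 0, 0.001, 0, 0, 0, 0]
    - [0, 0, 0, 0, 0, 0, 0]

```text
clock: 19.25
tool_pos: [528.6, 232.8, 154.9]
ee_rot: [0.203, 2.7, -0.044]
ft_force: [-9.6, -1.2, 11.9]
finger_gap: 0.0
grasp_force: 7.1
```

Call:
move_arm:
  rows:
    - [0, 0, 0.001, 0, 0, 0, 0]
    - [0, 0, 0, 0, 0, 0, 0]

```text
clock: 19.5
tool_pos: [528.8, 232.8, 154.7]
ee_rot: [0.203, 2.7, -0.044]
ft_force: [-14.9, -1.0, 18.2]
finger_gap: -0.2
grasp_force: 10.6
```

Call:
move_arm:
  rows:
    - [0, 0, -0.01, 0, 0, 0, 0]
    - [0, 0, -0.025, 0, 0, 0, 0]
    - [0, 0, -0.03, 0, 0, 0, 0]
    - [0, 0, 0, 0, 0, 0, 0]

```text
clock: 20.0
tool_pos: [503.5, 237.5, 214.1]
ee_rot: [0.202, 2.695, -0.04]
ft_force: [0.3, 0.6, -0.4]
finger_gap: -0.2
grasp_force: 0.0
```

```bash
python3 grip.py | grep -v "  [1-7]"
python3 - <<'E'
from h import *
p,r=cur(); s=bot.state(); print(s["clock"],undk(p),s["ft_force"])
for c in("scene","side"): print(c,[(q["at"],q["score"]) for q in bot.masks_of(c,"release_tab")[:2]],proj(c,dk([206,-72,104])))
a=plan(p,r,dk([206,-75,150]),dtool(),5)
E
```

```text
scene area 218 c [248.1 227. ] ends [259.6 212.5] [237.3 240.5]
scene area 214 c [240.6 262.7] ends [250.2 258.9] [230.3 266.8]
   0 [[256.4, 215.0], [235.5, 241.7]]
side area 143 c [277.1 222.1] ends [290.2 213.4] [265.8 229.7]
   0 [[290.7, 212.9], [264.5, 231.4]]
20.1 [ 81.21394776   0.23717171 157.23710261] [-0.23192214  0.16601814 -0.68195093]
scene [([291.7, 198.5], 0.7)] [[283.8811177  207.23816815]]
side [([319.8, 200.1], 0.48)] [[311.96657025 208.42216886]]
[-0.025, -0.0151, 0.0014, 0.01, -0.02, 0.0]
[-0.025, -0.0151, 0.0014, 0.01, -0.02, 0.0]
[-0.025, -0.0151, 0.0014, 0.01, -0.02, 0.0]
[-0.025, -0.015, 0.0014, 0.01, -0.02, 0.0]
[-0.025, -0.015, 0.0014, 0.01, -0.02, 0.0]
```

Call:
move_arm:
  rows:
    - [-0.025, -0.015, 0.0014, 0, 0, 0, 0]
    - [-0.025, -0.015, 0.0014, 0, 0, 0, 0]
    - [-0.025, -0.015, 0.0014, 0, 0, 0, 0]
    - [-0.025, -0.015, 0.0014, 0, 0, 0, 0]
    - [-0.025, -0.015, 0.0014, 0, 0, 0, 0]
    - [0, 0, 0.015, 0, 0, 0, 0]
    - [0, 0, 0.015, 0, 0, 0, 0]
    - [0, 0, 0, 0, 0, 0, 0]
    - [0, 0, 0, 0, 0, 0, 0]
    - [0, 0, 0, 0, 0, 0, 0]
    - [0, 0, 0, 0, 0, 0, 0]
    - [0, 0, 0, 0, 0, 0, 0]
    - [0, 0, 0, 0, 0, 0, 0]
    - [0, 0, 0, 0, 0, 0, 0]
    - [0, 0, 0, 0, 0, 0, 0]
    - [0, 0, 0, 0, 0, 0, 0]
    - [0, 0, 0, 0, 0, 0, 0]
    - [0, 0, 0, 0, 0, 0, 0]
    - [0, 0, 0, 0, 0, 0, 0]
    - [0, 0, 0, 0, 0, 0, 0]

```text
clock: 22.7
tool_pos: [618.4, 143.1, 230.1]
ee_rot: [0.203, 2.7, -0.044]
ft_force: [-1.0, -0.2, -0.5]
finger_gap: 0.0
grasp_force: 0.0
```

```bash
python3 grip.py | grep -v "  [1-7]"
python3 - <<'E'
from h import *
p,r=cur(); s=bot.state(); print(s["clock"],undk(p),s["ft_force"])
for c in("scene","side","wrist"):
    im=bot.camera(c); hsv=cv2.cvtColor(im,cv2.COLOR_RGB2HSV); q=proj(c,dk([206,-72,104]))[0]
    m=((hsv[...,0]<6)|(hsv[...,0]>174))&(hsv[...,1]>170)&(hsv[...,2]>80); k=60 if c=="wrist" else 15
    pts=np.argwhere(m)[:,::-1]; pts=pts[np.abs(pts-q).max(1)<k]; print(c,q.round(1),len(pts),pts.mean(0) if len(pts) else "")
E
```

```text
scene area 223 c [248.2 226.7] ends [259.6 212.4] [237.3 240.5]
scene area 212 c [240.6 262.6] ends [250.1 258.8] [230.3 266.8]
   0 [[256.4, 215.0], [235.5, 241.7]]
side area 151 c [278.3 221. ] ends [290.7 212.5] [265.7 229.6]
side area 55 c [268.3 255.2] ends [273.6 252.2] [261.6 259.1]
   0 [[290.7, 212.9], [264.5, 231.4]]
22.8 [206.23119815 -74.68430939 120.19068941] [-0.0012014  -0.74388844  0.4596191 ]
scene [283.9 207.2] 79 [286.29113924 207.21518987]
side [312.  208.4] 59 [312.98305085 207.77966102]
wrist [321.8 290.4] 1448 [317.22444751 278.04074586]
```

Call:
move_arm:
  rows:
    - [0, 0, 0.008, 0, 0, 0, 0]
    - [0, 0, 0.007, 0, 0, 0, 0]
    - [0, 0, 0.003, 0, 0, 0, 0]
    - [0, 0, 0.003, 0, 0, 0, 0]
    - [0, 0, 0.002, 0, 0, 0, 0]
    - [0, 0, 0.002, 0, 0, 0, 0]
    - [0, 0, 0, 0, 0, 0, 0]

```text
clock: 23.82
tool_pos: [629.2, 141.5, 207.5]
ee_rot: [0.203, 2.7, -0.044]
ft_force: [-1.8, -0.4, 3.3]
finger_gap: -0.0
grasp_force: 1.7
```

```bash
python3 grip.py | grep -v "  [1-7]"
python3 - <<'E'
from h import *
p,r=cur(); s=bot.state(); print(s["clock"],undk(p),DR().inv().apply(s["ft_force"]))
E
```

```text
scene area 212 c [240.6 262.7] ends [250.3 259. ] [230.2 266.6]
scene area 186 c [246.3 194.8] ends [259.9 195.9] [232.9 193.7]
   0 [[256.4, 215.0], [235.5, 241.7]]
side area 51 c [268.4 255.5] ends [273.4 252.9] [261.6 259. ]
side area 39 c [278.2 183.8] ends [283.4 187.4] [273.3 180.5]
side area 18 c [269.5 179. ] ends [268.5 176.8] [270.5 181.2]
   0 [[290.7, 212.9], [264.5, 231.4]]
23.925 [206.62275793 -74.65020637  95.26227551] [ 0.47740068 -0.70510406  3.44169999]
```

Call:
move_arm:
  rows:
    - [0, -0.002, -0.02, 0, 0, 0, 0]
    - [0, -0.01, -0.03, 0, 0, 0, 0]
    - [0, -0.02, -0.04, 0, 0, 0, 0]
    - [0, -0.03, -0.04, 0, 0, 0, 0]
    - [0.02, -0.03, -0.03, 0, 0, 0, 0]
    - [0, 0, 0, 0, 0, 0, 0]
    - [0, 0, 0, 0, 0, 0, 0]
    - [0, 0, 0, 0, 0, 0, 0]

```text
clock: 24.92
tool_pos: [530.4, 63.7, 342.8]
ee_rot: [0.202, 2.703, -0.044]
ft_force: [0.2, 0.5, -0.1]
finger_gap: 0.2
grasp_force: 0.0
```

```bash
python3 grip.py | grep -v "  [1-5]"
python3 - <<'E'
from h import *
s=bot.state(); print(s["clock"],undk(cur()[0]),s["ft_force"])
for c in("scene","side"):
    im=bot.camera(c); hsv=cv2.cvtColor(im,cv2.COLOR_RGB2HSV); q=proj(c,dk([206,-72,104]))[0]
    m=((hsv[...,0]<6)|(hsv[...,0]>174))&(hsv[...,1]>170)&(hsv[...,2]>80)
    pts=np.argwhere(m)[:,::-1]; pts=pts[np.abs(pts-q).max(1)<15]; print(c,len(pts),pts.mean(0))
    for q in bot.masks_of(c,"board")[:1]:
        mm=q["region"].astype(np.uint8); cn,_=cv2.findContours(mm,0,2); cn=max(cn,key=cv2.contourArea); print(c,q["score"],mm.sum(),cv2.boxPoints(cv2.minAreaRect(cn)).round().tolist())
    print("pred",proj(c,dk(np.array([(0,24,15),(0,-24,15),(190,24,15),(190,-24,15)]))).round().tolist())
    for t in("plane","square","chisel","tape","clamp"): print(t,[(np.round(q["at"]).tolist(),round(q["score"],2)) for q in bot.boxes_of(c,t)[:1]])
E
```

```text
scene area 215 c [240.6 262.7] ends [250.2 258.9] [230.3 266.8]
scene area 183 c [249.3 186.9] ends [261.5 192.2] [236.8 181.4]
   70 [[257.3, 191.4], [236.2, 182.0]]
   60 [[255.7, 195.2], [232.1, 192.0]]
   0 [[256.4, 215.0], [235.5, 241.7]]
side area 75 c [279.6 179.2] ends [292.5 189.4] [271.3 172.6]
   70 [[293.4, 189.6], [269.8, 172.6]]
   60 [[291.2, 192.8], [264.4, 180.9]]
   0 [[290.7, 212.9], [264.5, 231.4]]
25.025 [ 185.80570351 -166.2982579   253.99875438] [-1.146498   -0.10464241 -0.39324752]
scene 106 [285.5754717 206.4245283]
scene 0.79 1055 [[227.0, 265.0], [269.0, 212.0], [283.0, 223.0], [241.0, 276.0]]
pred [[227.0, 266.0], [239.0, 274.0], [267.0, 215.0], [279.0, 221.0]]
plane [([447.0, 394.0], 0.58)]
square [([376.0, 277.0], 0.81)]
chisel [([169.0, 271.0], 0.58)]
tape [([426.0, 297.0], 0.85)]
clamp [([219.0, 216.0], 0.79)]
side 74 [312.5        207.67567568]
side 0.91 786 [[257.0, 255.0], [309.0, 219.0], [316.0, 229.0], [264.0, 265.0]]
pred [[257.0, 255.0], [262.0, 263.0], [307.0, 219.0], [313.0, 226.0]]
plane [([396.0, 421.0], 0.65)]
square [([395.0, 301.0], 0.9)]
chisel [([216.0, 247.0], 0.93)]
tape [([417.0, 327.0], 0.73)]
clamp [([279.0, 224.0], 0.6)]
```

Everything checks out: the handle is fully open, the lever is back at rest, the board is in place, and the other tools have not moved. Handing in.

```bash
python3 -c "
from station import bot
print(bot.sign_off())"
```

```text
the job is handed in; nothing more can be done
None
```

I handed the job in at about 25 s. The board lies flat against the ledge between the rails, the clamp stayed locked for over 3 s and then sprang fully open on the red lever, and the other tools look unmoved; the sign-off call gave no verdict.

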